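Wipe the chips off a spice canister's lid, find which way it unscrews, and hold it off

TASK

Three bits of nutshell lie on the lid of one canister in the drawer: wipe them off it with the scraper block from the cork mat (never with the gripper), then stand the scraper back upright on its mat. Then unscrew that canister's lid, which may have either a right-hand or a left-hand thread, so try both ways until you find the one that loosens it; lift it straight up at least 5 cm and finish while still holding it there, level, above its canister. Leave the other things in the drawer where they are.

Things in the scene. Friction and masses are not known exactly. Their poses are not given: they have to be found in the camera images.
- lid_center (a point): the target lid: brushed aluminium screw cap 56 mm across, 26 mm tall, dark grip bands, a blue tick at its own +x edge; 70 g, loose. The point is its centre, 13 mm below its flat top; z up along the screw axis. It starts closed, its axes within 3 degrees of the canister's
- lid: the same lid; origin at the centre of its lower rim. Quick lug thread, its hand hidden and changing between starts: turned the wrong way it stops hard within 10 degrees; turned the right way it runs freely and lifts off once turned 50 to 75 degrees (aim for 63) from closed, with a stop at about 79 degrees. Pulling it up while closed does not free it
- canister_shoulder (a point): the target canister: aluminium, 56 mm across, 85 mm from the drawer's floor to its shoulder, where the closed lid begins; this point is at the centre of the shoulder; same axes as the drawer. The closed lid's centre is 14.5 mm above this point; the neck reaches 23.5 mm above it. It is held fast in the drawer and neither turns nor lifts
- chip0_center (a point): bit of brown nutshell, a dome 16 mm across and 7 mm tall, 10 g, loose on top of the target lid; its centre (half-way up)
- chip1_center (a point): second such bit of nutshell, on the same lid; its centre
- chip2_center (a point): third such bit of nutshell, on the same lid; its centre
- scraper_center (a point): scraper block standing upright on the cork mat, 62 mm tall, 140 g, loose: an orange plastic foot 72 x 26 x 22 mm (along its own x, y, z) and above it a light wooden handle 44 x 22 x 40 mm, gripped across its 22 mm (own y). This point is at its centre, 31 mm above its underside; z up
- mat_top (a point): cork mat on the table beside the drawer, 130 x 130 x 4 mm, fixed; the centre of its top
- drawer: birch plywood drawer box standing on the table, fixed, 460 (x) x 360 (y) x 60 mm, walls and floor 9 mm, a partition along its x in the middle; origin at the centre of its underside. The canisters' row runs along its own x at y = +90 mm, 100 mm apart (x = -150, -50, 50, 150 mm); the other things lie in the row at y = -90 mm
- canister_b: another canister of the same size and look, its lid on (top 112.5 mm above the origin); origin at the centre of its base; fixed
- canister_c: another such canister; fixed
- canister_d: another such canister, always the farthest in the row; fixed
- bowl_center (a point): matte green ceramic pinch bowl, 80 mm across, 35 mm tall, loose; its centre half-way up
- spoons: ring of three steel measuring spoons lying flat, about 75 x 80 mm, loose; origin at the middle of its underside
- muddler_center (a point): beech muddler lying along its x, 155 mm long, 28 mm thick, loose; its centre
- box_lid (a joint): clear acrylic box, 85 x 100 x 45 mm, fixed at the near end of the right-hand row: hinge of its lid: 0 shut, grows as it opens (rad)
Mind the look-alikes: they are no part of the job. Of the things that look like the part that bears scraper_center, the largest one is meant.

How it is judged (in metres and radians):
On the way, in this order (a step that is already met when the one before it is completed fails the run):
1. all three bits of nutshell are off the lid, with the scraper in the gripper (height (world z) of each of chip0_center, chip1_center, chip2_center below 0.07 m and contact force between the fingers and scraper above 0.5 N and height (world z) of scraper_center above 0.06 m), for 0.1 s.
2. the scraper stands upright on its mat again, let go (angle between scraper_center's own z axis and vertical below 0.12 rad and horizontal distance between scraper_center and mat_top below 0.055 m and height (world z) of scraper_center below 0.042 m and contact force between the fingers and scraper below 0.1 N), for 0.2 s.
3. the lid has been unscrewed and is held at least 4 cm above its seat (z of lid_center in the frame of canister_shoulder above 0.0545 m and horizontal distance between lid_center and canister_shoulder below 0.05 m and angle between lid_center's own z axis and vertical below 0.3 rad and contact force between the fingers and lid above 1 N), for 0.2 s.
At the end, for the whole second after the job is handed in: the lid is gripped and at rest, raised 40 mm or more, within 50 mm of the canister's axis, tilted under 17 degrees; the scraper stands released on the mat (55 mm of centre, 7 degrees); nutshell bits lie below 70 mm height; bowl, spoons, muddler within 30 mm of their start, acrylic box shut (all of step 2 and all of step 3 and height (world z) of each of chip0_center, chip1_center, chip2_center below 0.07 m and linear speed of lid below 0.03 m/s and value of joint box_lid below 0.2 rad and distance of each of bowl_center, spoons, muddler_center from where it was at the start of the episode below 0.03 m); the arm keeps its last pose, push and grip.
It fails at once if the gripper or arm touches a bit of nutshell (contact force between any of the fingers, the arm and chip0 above 0.3 N or contact force between any of the fingers, the arm and chip1 above 0.3 N or contact force between any of the fingers, the arm and chip2 above 0.3 N).
It fails at once if bowl, spoons or muddler are pushed more than 30 mm (distance of any of bowl_center, spoons, muddler_center from where it was at the start of the episode above 0.03 m).
It fails at once if the acrylic box's lid is raised (value of joint box_lid above 0.2 rad).
It also fails if it takes over 58 s, if anything falls off the work surface, if the arm or the gripper's body presses on something with over 40 N, if the wrist force passes 120 N, or if a joint passes its speed limit or range.

ROBOT

A 6-joint arm with a two-finger parallel gripper is mounted at the origin on the work surface. World frame = base frame: x ahead of the robot, y to its left, z up, the work surface at z = 0. Lengths are in mm, angles in rad, forces in N, time in s.
With the tool pointing down it reaches from about 300 to 850 mm from the base axis. Payload 5.4 kg.
Tool frame: the origin (TCP) lies midway between the tips of the shut fingers; the grasp point (between the pads) lies 19 mm behind it; z points along the fingers, y is the line along which they close (so a half turn about z gives the same grasp; the last joint's range is limited). The gripper opens to 85 mm and grips with 20 to 120 N. Pads are 22 mm wide; open, the fingers measure 114 mm over their backs; the gripper's body (76 mm by 85 mm) begins 54 mm behind the grasp point. The pads swing forward as they close: fully open they stand 13 mm farther back than shut.
Start: joints at [-1.386, 0.158, 1.597, -0, 1.386, -0.21], TCP at [221.134, -530.76, 231.299] pointing down, gripper open.
Joint ranges: [-2.91, 2.91], [-0.94, 2.29], [0.18, 2.7], [-1.29, 4.43], [0.17, 2.64], [-3, 3]. Speed limits (rad/s): [2.57, 2.57, 3.14, 3.14, 3.14, 3.14].

INTERFACE

Orientations are given as a unit quaternion [x, y, z, w].
In Python, from rig import manip, imaging, order, nets gives the robot as it stands.
- The arm moves only by the tool play_rows, never from a script. Its argument "targets" is a list of rows, each an object with "delta_pos": the shift along the tool's x, y, z scaled (see below), a list of three; "rot": the turn, a rotation vector about the tool's x, y, z scaled (see below), a list of three; "gripper": the gripper command: -1 is shut, 1 is fully open, values between are in proportion. In form: [{"delta_pos": [dx, dy, dz], "rot": [ax, ay, az], "gripper": gripper}, ...]. A call has 1 to 12 rows; each row shifts and turns the commanded pose from where the row before left it, along the tool's axes as they then stand; what a row does not reach is not made up. The controller multiplies each number of a shift by 10 cm and each number of a turn by pi rad. A row lasts 1/10 s, in which the tool goes at most 50 mm and 8.59 degrees, less where a joint would pass 70% of its speed; a pose out of reach is approached as far as the arm can. A call with a number of a shift or a turn outside -1 to 1 is refused whole. A call with a gripper value outside its range is refused whole. The fingers move at their own pace and stop on an object; the grip force is fixed at half the most. Time passes only in rows, so rows that do not move let the fingers close. It gives the time, the measured TCP pose, the force and the opening at its end, in the units of the state.
- manip.state(): the state, without advancing time (a new reading comes with each control period).
- imaging.grab_frame(name): name is "side" or "top" or "wrist"; returns a dict with "color" (420x560x3 uint8, red, green, blue), "fx", "fy", "cx", "cy" (pixels), "pose" (4x4, takes a point from camera to world coordinates). Camera axes: x right, y down, z forward; pixel columns grow to the right and rows downward; lengths in mm; the calibration is good to about 2 mm. A picture is of the moment at which its call begins. There is no depth.
- order.hand_in(): hands the job in, once; it reports no verdict.
Trained networks look in a picture, given as the dict that the camera call returned (one of the last four; its "shot" number tells which), for a name from the list of things; names that differ only in an ending like _2 or _b are one class to them, and where a whole thing is asked for, a point or a joint stands for the part that bears it (a point fixed in the world has none). Each returns a list of dicts, best first, with "score" (0 to 1); they miss things now and then, are a little off and sometimes report something else, mostly with a low value. They report only what shows in the picture. A call takes as long as a camera call. They do not tell look-alikes from the thing itself.
- nets.outline_of(picture, query): "region" (420x560 bool, what is visible of it) and "centre" ([column, row] in pixels, amid what is visible of it).
- nets.place_of(picture, query): "centre" ([column, row] in pixels: a listed point, or the origin of a listed thing).
The state is a dict: "clock": time; "joints": joint angles; "dq": joint speeds; "tau": joint torques, N m; "tcp_pos": TCP position; "tool_rot": TCP orientation; "force": force on the tool from outside, world axes, zero at the start; "torque": the same for the moment, N m; "finger_gap": finger opening in mm.
Only numpy, scipy, OpenCV 4.12 (cv2) and the standard library are available. Lean on these libraries where they do the work, as an engineer would, in place of code of your own. Each camera call takes 0.05 s, during which the arm holds its last target. There are 200 camera calls.

## Working session

There is one attempt and no reset: what is moved stays moved. The work goes in short steps, Python scripts to look and compute and a tool call to move; the robot and the scene stay as the last step left them, time stands still between calls to the robot, and variables do not carry over. Pictures are saved under pics/ and viewed, on a budget of 10 in all, crops included, one or two more only if the job needs it, and the job is handed in when it is done.

Besides the shell and the picture viewer there is one more tool, called after "Request:" as name(argument=value, ...) on one line, values as JSON. play_rows: Moves the arm, as the interface text tells. Shifts and turns lie within -1 to 1; 1 stands for 10 cm of shift or pi rad of turn. Its arguments: {"type":"object","properties":{"targets":{"type":"array","items":{"type":"object","properties":{"delta_pos":{"type":"array","items":{"type":"number"}},"rot":{"type":"array","items":{"type":"number"}},"gripper":{"type":"number"}}}}},"required":["targets"]}

```bash
mkdir -p pics; ls; cat > h.py <<'E'
import numpy as np, cv2
from rig import manip, imaging, order, nets
from scipy.spatial.transform import Rotation as R
def ray(f,px):
    d=np.array([(px[0]-f["cx"])/f["fx"],(px[1]-f["cy"])/f["fy"],1.]); P=np.array(f["pose"])
    d=P[:3,:3]@d; return P[:3,3],d/np.linalg.norm(d)
def tri(rs):
    A=sum(np.eye(3)-np.outer(d,d) for o,d in rs); b=sum((np.eye(3)-np.outer(d,d))@o for o,d in rs)
    p=np.linalg.solve(A,b); return p,[round(float(np.linalg.norm((np.eye(3)-np.outer(d,d))@(p-o))),1) for o,d in rs]
def atz(r,z): o,d=r; return o+d*(z-o[2])/d[2]
def proj(f,p):
    P=np.array(f["pose"]); c=P[:3,:3].T@(np.array(p)-P[:3,3]); return [f["cx"]+f["fx"]*c[0]/c[2],f["cy"]+f["fy"]*c[1]/c[2]]
def save(f,n): cv2.imwrite("pics/"+n,cv2.cvtColor(np.asarray(f["color"]),cv2.COLOR_RGB2BGR))
E
python3 - <<'E'
from h import *
print(manip.state())
for n in ["top","side"]:
    f=imaging.grab_frame(n); save(f,n+"0.png")
    print(n,np.round(f["pose"],2).tolist(),f["fx"])
    for q in ["lid_center","chip0_center","scraper_center","mat_top","drawer","canister_b","bowl_center","spoons","muddler_center","canister_shoulder"]:
        print(q,[(np.round(r["centre"]).tolist(),round(float(r["score"]),2),np.round(atz(ray(f,r["centre"]),{"lid_center":100,"chip0_center":116,"scraper_center":31}.get(q,4))[:2]).tolist()) for r in nets.place_of(f,q)])
E
```

```text
pics
{'clock': 0.0, 'joints': array([-1.38609944e+00,  1.59052901e-01,  1.59819719e+00, -6.44898404e-06,
        1.38619203e+00, -2.10122581e-01]), 'dq': array([ 0.00051669, -0.00078459, -0.00130169,  0.00048442, -0.00164101,
       -0.00072563]), 'tau': array([-6.37408102e-04, -3.96006167e+01, -3.31429338e+01, -3.63508243e-04,
        8.43718619e-03, -1.63799956e-05]), 'tcp_pos': array([ 221.02626674, -530.19182424,  230.33227833]), 'tool_rot': array([ 9.80577360e-01,  1.96130535e-01,  8.58676615e-06, -9.24698163e-04]), 'force': array([0.13675814, 0.42042941, 0.03317335]), 'torque': array([-0.02191274, -0.03727847,  0.03768946]), 'finger_gap': 85.50695398041124}
top [[-0.02, -0.99, 0.15, 399.96], [-1.0, 0.02, 0.0, -78.8], [-0.01, -0.15, -0.99, 1030.97], [0.0, 0.0, 0.0, 1.0]] 480.01088928511956
lid_center [([153.0, 209.0], 0.72, [536.0, 182.0])]
chip0_center [([143.0, 202.0], 0.48, [547.0, 198.0])]
scraper_center [([400.0, 233.0], 0.68, [485.0, -316.0]), ([335.0, 227.0], 0.57, [500.0, -180.0]), ([413.0, 303.0], 0.52, [342.0, -333.0]), ([152.0, 208.0], 0.3, [549.0, 204.0])]
mat_top [(
[... 836 characters left out ...]
craper_center [([329.0, 188.0], 0.88, [481.0, -326.0]), ([386.0, 202.0], 0.65, [335.0, -300.0]), ([312.0, 218.0], 0.57, [495.0, -178.0])]
mat_top [([326.0, 199.0], 0.92, [485.0, -315.0])]
drawer []
canister_b [([299.0, 358.0], 0.97, [437.0, 181.0]), ([137.0, 311.0], 0.68, [741.0, 167.0]), ([191.0, 322.0], 0.56, [637.0, 163.0]), ([330.0, 187.0], 0.51, [484.0, -377.0])]
bowl_center [([291.0, 274.0], 0.91, [499.0, -8.0]), ([240.0, 304.0], 0.6, [570.0, 98.0])]
spoons [([252.0, 263.0], 0.86, [586.0, -17.0]), ([240.0, 304.0], 0.28, [571.0, 97.0])]
muddler_center [([194.0, 244.0], 0.82, [729.0, -43.0])]
canister_shoulder [([241.0, 302.0], 0.57, [570.0, 92.0]), ([251.0, 266.0], 0.36, [584.0, -8.0])]
```

View pics/top0.png

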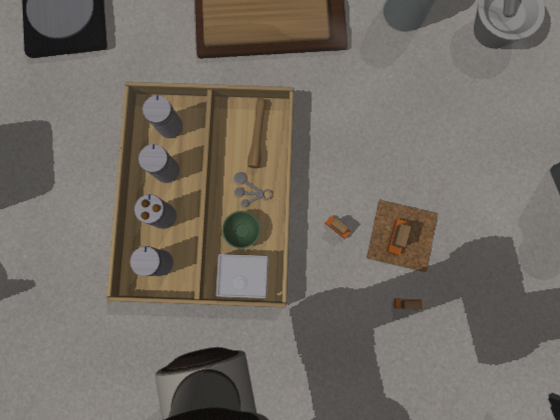

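View pics/side0.png

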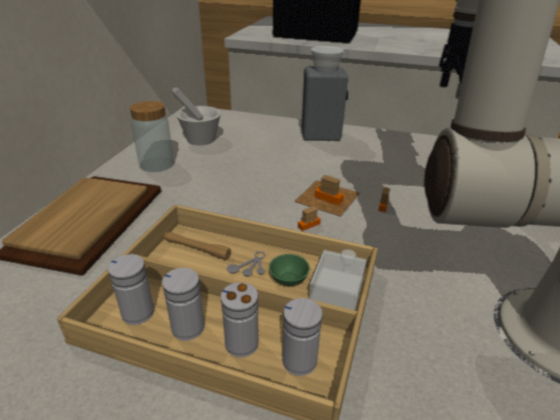

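```bash
python3 - <<'E'
from h import *
ft=imaging.grab_frame("top"); fs=imaging.grab_frame("side")
for n,a,b in [("lid",[153,209],[240,302]),("scr",[400,233],[329,188]),("mat",[403,234],[326,199]),("scr2",[413,303],[386,202]),("scr3",[335,227],[312,218])]:
    print(n,tri([ray(ft,a),ray(fs,b)]))
for q in ["scraper_center","lid_center"]:
  for r in nets.outline_of(ft,q):
    m=np.asarray(r["region"]).astype(np.uint8); c=max(cv2.findContours(m,0,1)[0],key=cv2.contourArea)
    print(q,r["score"],np.round(r["centre"]),m.sum(),cv2.minAreaRect(c))
    p=cv2.boxPoints(cv2.minAreaRect(c)); print(np.round([atz(ray(ft,x),62 if q[0]=='s' else 112)[:2] for x in p]).tolist())
# canister row from canister_b lids
for a in [(169,127),(170,169),(161,262)]: print(atz(ray(ft,a),13)[:2], atz(ray(ft,a),112)[:2])
E
```

```text
lid (array([535.07476075, 181.45798816, 102.93712552]), [0.3, 0.3])
scr (array([ 481.89902847, -313.83397098,   37.62181687]), [2.7, 2.7])
mat (array([ 486.24809087, -330.46188173,   -6.74707666]), [0.1, 0.1])
scr2 (array([ 336.49586052, -340.1748954 ,    6.96788755]), [3.7, 3.7])
scr3 (array([ 497.4891643 , -180.69038383,   29.40625185]), [3.1, 3.1])
scraper_center 0.81 [335. 226.] 290 ((338.7029724121094, 226.0297088623047), (25.751665115356445, 12.242595672607422), 39.28940963745117)
[[507.0, -157.0], [526.0, -173.0], [492.0, -212.0], [473.0, -196.0]]
scraper_center 0.69 [400. 236.] 603 ((399.3000793457031, 237.10000610351562), (18.973663330078125, 34.78504943847656), 18.434947967529297)
[[448.0, -275.0], [514.0, -301.0], [501.0, -337.0], [435.0, -311.0]]
scraper_center 0.61 [408. 304.] 268 ((408.5, 303.5), (9.0, 27.0), 90.0)
[[352.0, -291.0], [351.0, -344.0], [333.0, -343.0], [334.0, -290.0]]
lid_center 0.78 [151. 208.] 608 ((150.00001525878906, 209.50001525878906), (30.405588150024414, 28.991374969482422), 45.0)
[[535.0, 226.0], [575.0, 187.0], [531.0, 144.0], [492.0, 183.0]]
[730.17377068 175.35036997] [698.05933485 150.63325384]
[635.5935936  171.63979812] [612.67729634 147.28354359]
[435.16821775 187.46661345] [431.74374674 161.57116493]
```

The top view shows the target lid, with its chips, at about (150,209), and the real scraper (the largest) on the mat at about (401,236). The look-alikes are off the mat at (338,227) and (408,304). The side view agrees, with the lid at (240,300) and the scraper at (329,190). Next I'll move above the scraper.

Request:
play_rows(targets=[{"delta_pos":[0.45,-0.153,0],"rot":[0,0,0],"gripper":1},{"delta_pos":[0.45,-0.153,0],"rot":[0,0,0],"gripper":1},{"delta_pos":[0.45,-0.153,0],"rot":[0,0,0],"gripper":1},{"delta_pos":[0.45,-0.153,0],"rot":[0,0,0],"gripper":1},{"delta_pos":[0.45,-0.153,0],"rot":[0,0,0],"gripper":1},{"delta_pos":[0.45,-0.153,0],"rot":[0,0,0],"gripper":1},{"delta_pos":[0.45,-0.153,0],"rot":[0,0,0],"gripper":1},{"delta_pos":[0,0,0],"rot":[0,0,0.047],"gripper":1},{"delta_pos":[0,0,0],"rot":[0,0,0.047],"gripper":1},{"delta_pos":[0,0,0],"rot":[0,0,0.047],"gripper":1},{"delta_pos":[0,0,0],"rot":[0,0,0.047],"gripper":1},{"delta_pos":[0,0,0],"rot":[0,0,0.047],"gripper":1}])

```text
clock: 2.5
tcp_pos: [470.8, -310.7, 231.3]
tool_rot: [0.985, -0.174, 0.0, 0.0]
force: [0.6, 0.0, -0.4]
finger_gap: 85.5
```

```bash
cat >> h.py <<'E'
def st():
    s=manip.state(); r=R.from_quat(s["tool_rot"]).as_matrix()
    print("t",round(float(s["clock"]),2),"tcp",np.round(s["tcp_pos"],1),"yaw",round(float(np.degrees(np.arctan2(r[1,0],r[0,0]))),1),"zax",np.round(r[:,2],3),"F",np.round(s["force"],1),"T",np.round(s["torque"],2),"gap",round(float(s["finger_gap"]),1),"q",np.round(np.degrees(s["joints"]),0))
    return s
E
python3 - <<'E'
from h import *
st()
f=imaging.grab_frame("wrist"); save(f,"w1.png")
print(np.round(f["pose"],2).tolist(),f["fx"])
ft=imaging.grab_frame("top");fs=imaging.grab_frame("side")
for q in ["scraper_center","mat_top"]:
    print(q,[(np.round(r["centre"]).tolist(),round(float(r["score"]),2),np.round(atz(ray(f,r["centre"]),31 if q[0]=='s' else 4)).tolist()) for r in nets.place_of(f,q)])
for r in nets.outline_of(f,"scraper_center"):
    m=np.asarray(r["region"]).astype(np.uint8); c=max(cv2.findContours(m,0,1)[0],key=cv2.contourArea)
    b=cv2.minAreaRect(c);print(r["score"],m.sum(),b); print(np.round([atz(ray(f,x),22)[:2] for x in cv2.boxPoints(b)]).tolist())
E
```

```text
t 2.5 tcp [ 470.8 -310.7  231.3] yaw -20.0 zax [ 0. -0. -1.] F [ 0.6  0.  -0.4] T [-0.02  0.    0.01] gap 85.5 q [-46.   7.  93.  -0.  79.  64.]
[[-0.34, -0.9, -0.26, 536.65], [-0.94, 0.33, 0.1, -334.95], [-0.0, 0.28, -0.96, 373.03], [0.0, 0.0, 0.0, 1.0]] 332.14843876545325
scraper_center [([161.0, 192.0], 0.96, [502.0, -191.0, 31.0]), ([277.0, 174.0], 0.89, [478.0, -313.0, 31.0]), ([334.0, 277.0], 0.62, [344.0, -334.0, 31.0])]
mat_top [([288.0, 163.0], 0.91, [481.0, -327.0, 4.0])]
0.89 1632 ((276.777099609375, 170.8663330078125), (68.24793243408203, 24.488046646118164), 88.21009063720703)
[[518.0, -312.0], [510.0, -336.0], [440.0, -314.0], [448.0, -289.0]]
0.85 1412 ((163.25001525878906, 191.25), (53.75872039794922, 29.4091796875), 18.434947967529297)
[[507.0, -156.0], [531.0, -179.0], [495.0, -223.0], [470.0, -200.0]]
0.8 1323 ((330.5377502441406, 278.632080078125), (33.65333557128906, 45.46634292602539), 74.05460357666016)
[[361.0, -304.0], [359.0, -356.0], [315.0, -354.0], [317.0, -300.0]]
```

View pics/w1.png

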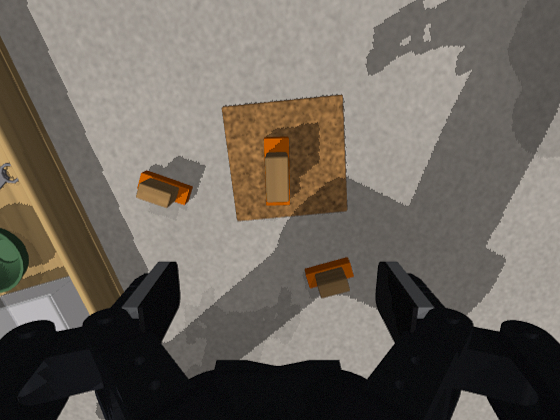

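The wrist view shows the scraper on the mat at (277,174), lined up with the tool's x, and the mat centre at (285,160). I'll descend, grip, and lift slightly.

Request:
play_rows(targets=[{"delta_pos":[0.09,-0.01,0.4],"rot":[0,0,0],"gripper":1},{"delta_pos":[0,0,0.4],"rot":[0,0,0],"gripper":1},{"delta_pos":[0,0,0.4],"rot":[0,0,0],"gripper":1},{"delta_pos":[0,0,0.4],"rot":[0,0,0],"gripper":1},{"delta_pos":[0,0,0.38],"rot":[0,0,0],"gripper":1},{"delta_pos":[0,0,0],"rot":[0,0,0],"gripper":-1},{"delta_pos":[0,0,0],"rot":[0,0,0],"gripper":-1},{"delta_pos":[0,0,0],"rot":[0,0,0],"gripper":-1},{"delta_pos":[0,0,0],"rot":[0,0,0],"gripper":-1},{"delta_pos":[0,0,0],"rot":[0,0,0],"gripper":-1},{"delta_pos":[0,0,0],"rot":[0,0,0],"gripper":-1},{"delta_pos":[0,0,0],"rot":[0,0,0],"gripper":-1}])

```text
clock: 4.0
tcp_pos: [481.0, -314.3, 35.9]
tool_rot: [0.985, -0.171, 0.002, 0.001]
force: [-0.3, 0.4, 7.2]
finger_gap: 20.6
```

```bash
python3 -c "
from h import *
st()"
```

```text
t 4.0 tcp [ 481.  -314.3   35.9] yaw -19.7 zax [ 0.003 -0.003 -1.   ] F [-0.3  0.4  7.2] T [0.02 0.13 0.04] gap 20.6 q [-45.  22. 100.  -0.  58.  64.]
```

Request:
play_rows(targets=[{"delta_pos":[0,0,-0.3],"rot":[0,0,0],"gripper":-1},{"delta_pos":[0,0,-0.45],"rot":[0,0,0],"gripper":-1},{"delta_pos":[0,0,-0.45],"rot":[0,0,-0.045],"gripper":-1},{"delta_pos":[0,0,-0.45],"rot":[0,0,-0.045],"gripper":-1},{"delta_pos":[0.04,-0.47,0],"rot":[0,0,-0.01],"gripper":-1},{"delta_pos":[0.04,-0.47,0],"rot":[0,0,0],"gripper":-1},{"delta_pos":[0.04,-0.47,0],"rot":[0,0,0],"gripper":-1},{"delta_pos":[0.04,-0.47,0],"rot":[0,0,0],"gripper":-1},{"delta_pos":[0.04,-0.47,0],"rot":[0,0,0],"gripper":-1},{"delta_pos":[0.04,-0.47,0],"rot":[0,0,0],"gripper":-1},{"delta_pos":[0.04,-0.47,0],"rot":[0,0,0],"gripper":-1},{"delta_pos":[0.04,-0.47,0],"rot":[0,0,0],"gripper":-1}])

```text
clock: 5.2
tcp_pos: [523.8, 63.8, 198.9]
tool_rot: [1.0, -0.015, 0.001, 0.0]
force: [0.7, 0.3, -1.5]
finger_gap: 21.0
```

```bash
cat > lk.py <<'E'
from h import *
import sys
st()
f=imaging.grab_frame("wrist"); save(f,sys.argv[1])
fs=imaging.grab_frame("side"); ft=imaging.grab_frame("top")
for n,g in [("w",f),("s",fs),("t",ft)]:
  for q,z in [("lid_center",100),("canister_shoulder",94),("chip0_center",116),("canister_b",9),("scraper_center",100)]:
    print(n,q,[(np.round(r["centre"]).tolist(),round(float(r["score"]),2),np.round(atz(ray(g,r["centre"]),z)[:2]).tolist()) for r in nets.place_of(g,q)])
E
python3 lk.py w2.png
```

```text
t 5.2 tcp [523.8  63.8 198.9] yaw -1.7 zax [ 0.001 -0.    -1.   ] F [ 0.7  0.3 -1.5] T [-0.08 -0.06  0.03] gap 21.0 q [ -6.   4. 101.  -0.  75.  85.]
w lid_center [([112.0, 200.0], 0.88, [534.0, 187.0]), ([120.0, 206.0], 0.6, [529.0, 182.0])]
w canister_shoulder []
w chip0_center [([85.0, 192.0], 0.92, [544.0, 197.0])]
w canister_b [([161.0, 265.0], 0.82, [436.0, 193.0]), ([151.0, 66.0], 0.58, [638.0, 178.0])]
w scraper_center [([535.0, 201.0], 0.78, [524.0, -129.0])]
s lid_center [([241.0, 302.0], 0.68, [535.0, 178.0]), ([245.0, 300.0], 0.68, [530.0, 172.0])]
s canister_shoulder [([240.0, 302.0], 0.85, [538.0, 173.0])]
s chip0_center [([234.0, 294.0], 0.59, [545.0, 179.0])]
s canister_b [([300.0, 358.0], 0.86, [434.0, 186.0]), ([190.0, 326.0], 0.81, [632.0, 175.0]), ([134.0, 311.0], 0.63, [743.0, 171.0])]
s scraper_center [([311.0, 216.0], 0.7, [481.0, -87.0]), ([272.0, 214.0], 0.65, [557.0, -68.0]), ([387.0, 198.0], 0.48, [337.0, -202.0])]
t lid_center [([153.0, 211.0], 0.6, [532.0, 182.0])]
t canister_shoulder [([152.0, 208.0], 0.75, [539.0, 186.0]), ([153.0, 209.0], 0.73, [537.0, 185.0])]
t chip0_center [([142.0, 211.0], 0.54, [531.0, 198.0]), ([145.0, 204.0], 0.37, [545.0, 194.0])]
t canister_b [([173.0, 126.0], 0.59, [733.0, 167.0])]
t scraper_center [([411.0, 305.0], 0.71, [342.0, -313.0]), ([205.0, 208.0], 0.68, [536.0, 80.0]), ([338.0, 222.0], 0.58, [503.0, -179.0])]
```

View pics/w2.png

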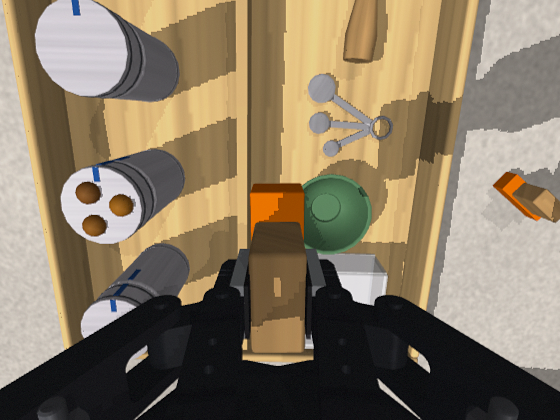

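The wrist view shows the lid top at about (101,204) with chips at (88,192), (121,205) and (94,225). The scraper sits straight in the grip. By the text the lid top should be at 9+85+27.5 = 121.5 mm, so I'll check that by triangulation.

```bash
python3 - <<'E'
from h import *
f=imaging.grab_frame("wrist"); ft=imaging.grab_frame("top"); fs=imaging.grab_frame("side")
def topc(g,roi):
    h=[r for r in nets.outline_of(g,"lid_center")]
    return [(np.round(r["centre"]).tolist(),round(float(r["score"]),2)) for r in h]
print(topc(f,0),topc(ft,0),topc(fs,0))
w=ray(f,(101,204)); 
for t,s in [((153,210),(240.5,302))]:
    print(tri([ray(ft,t),ray(fs,s)]),tri([ray(f,(112,200)),ray(ft,t),ray(fs,s)]))
for z in (112.5,121.5): print(z,atz(w,z), proj(ft,atz(w,z)),proj(fs,atz(w,z)))
for z in (100,108.5): print(z,*[atz(ray(g,p),z)[:2].round(1) for g,p in [(f,(112,200)),(ft,(153,210)),(fs,(240.5,302))]])
# chips triang: colour blobs
for n,g,box in [("w",f,(50,150,160,250)),("t",ft,(130,170,190,230)),("s",fs,(215,265,275,315))]:
    a=np.asarray(g["color"]).astype(int); x0,x1,y0,y1=box; c=a[y0:y1,x0:x1]
    m=((c[...,0]-c[...,2])>40).astype(np.uint8)
    k,l,stt,cen=cv2.connectedComponentsWithStats(m)
    print(n,[(int(stt[i,4]),(cen[i]+[x0,y0]).round(1).tolist()) for i in range(1,k) if stt[i,4]>8])
E
```

```text
[([109.0, 198.0], 0.96)] [] [([236.0, 305.0], 0.8)]
(array([533.63717892, 181.47724243, 103.2094909 ]), [0.2, 0.2]) (array([534.05788175, 182.15881304, 103.67110168]), [1.5, 1.1, 0.4])
112.5 [534.53608303 186.97736922 112.5       ] [np.float64(148.8172339192331), np.float64(208.8203953973778)] [np.float64(238.6202517730403), np.float64(300.1130559231623)]
121.5 [536.8917762  181.93357748 121.5       ] [np.float64(150.13003607558417), np.float64(206.89908239557914)] [np.float64(238.09999886150777), np.float64(293.2231387734487)]
100 [534.1 185.2] [533.9 182.3] [535.1 178.6]
108.5 [536.2 180.8] [532.6 179.9] [531.9 186.2]
w [(168, [58.4, 169.2]), (192, [83.8, 163.0]), (389, [53.3, 222.3]), (402, [83.6, 193.1]), (404, [117.3, 205.5]), (52, [62.8, 227.3]), (382, [90.2, 225.8]), (810, [126.7, 240.4]), (81, [70.5, 243.0])]
t [(14, [143.9, 204.6]), (29, [155.3, 208.4]), (34, [144.3, 215.4]), (106, [149.6, 227.0])]
s [(925, [239.9, 288.4]), (42, [231.1, 295.2]), (53, [245.7, 298.6])]
```

```bash
python3 - <<'E'
from h import *
f=imaging.grab_frame("wrist"); ft=imaging.grab_frame("top"); fs=imaging.grab_frame("side")
W=[(83.6,193.1),(117.3,205.5),(90.2,225.8)];T=[(143.9,204.6),(155.3,208.4),(144.3,215.4)]
S=[(231.1,295.2),None,(245.7,298.6)]
for w,t,s in zip(W,T,S):
    print("wt",*tri([ray(f,w),ray(ft,t)]))
    if s: print("ws",*tri([ray(f,w),ray(fs,s)]),"ts",*tri([ray(ft,t),ray(fs,s)]))
st()
a=np.asarray(f["color"])[150:260,40:200]; b=np.asarray(fs["color"])[270:360,200:280]; c=np.asarray(ft["color"])[185:240,125:185]
rs=lambda x:cv2.resize(x,None,fx=400/x.shape[0],fy=400/x.shape[0],interpolation=2)[:,:,::-1]
im=np.hstack([rs(b),rs(c)]); print(im.shape); cv2.imwrite("pics/z.png",im[:,:800])
E
```

```text
wt [542.97628057 196.51626402 114.27114639] [0.4, 0.4]
ws [544.96215477 191.00129963 123.70371874] [0.4, 0.4] ts [542.23111986 193.00441089 126.04466032] [1.4, 1.4]
wt [534.39698519 173.08214432 117.51171759] [0.0, 0.0]
wt [520.88323964 193.22114558 120.01119605] [0.0, 0.0]
ws [521.73516156 191.08226017 123.39319967] [0.3, 0.3] ts [520.66051049 191.94480749 124.49310968] [0.4, 0.4]
t 6.55 tcp [524.   61.9 198.3] yaw -1.7 zax [-0. -0. -1.] F [ 0.4  0.4 -0.5] T [ 0.    0.03 -0.06] gap 21.3 q [ -6.   4. 101.  -0.  75.  85.]
(400, 792, 3)
```

View pics/z.png

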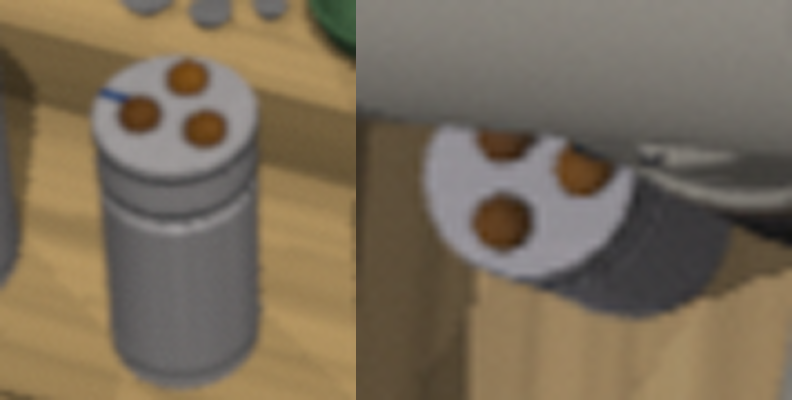

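The crops show all three chips on the target lid. The chips triangulate to z≈124, so the lid top is at about 121, and the lid centre is near (535,183). I'll descend beside the lid on its −y side.

Request:
play_rows(targets=[{"delta_pos":[0.045,-0.345,0],"rot":[0,0,0],"gripper":-1},{"delta_pos":[0.045,-0.345,0],"rot":[0,0,0],"gripper":-1},{"delta_pos":[0,0,0.215],"rot":[0,0,0],"gripper":-1},{"delta_pos":[0,0,0.215],"rot":[0,0,0],"gripper":-1},{"delta_pos":[0,0,0],"rot":[0,0,0],"gripper":-1}])

```text
clock: 7.05
tcp_pos: [532.5, 130.8, 152.0]
tool_rot: [1.0, -0.014, -0.003, 0.0]
force: [-0.6, -0.0, -2.4]
finger_gap: 21.1
```

```bash
python3 - <<'E'
from h import *
st(); f=imaging.grab_frame("side"); a=np.asarray(f["color"])[230:350,170:330]
cv2.imwrite("pics/s3.png",cv2.resize(a[:,:,::-1],None,fx=5,fy=5,interpolation=2))
E
```

```text
t 7.05 tcp [532.5 130.8 152. ] yaw -1.6 zax [-0.007 -0.    -1.   ] F [-0.6 -0.  -2.4] T [ 0.02 -0.03 -0.01] gap 21.1 q [  1.  10. 100.  -0.  71.  93.]
```

View pics/s3.png

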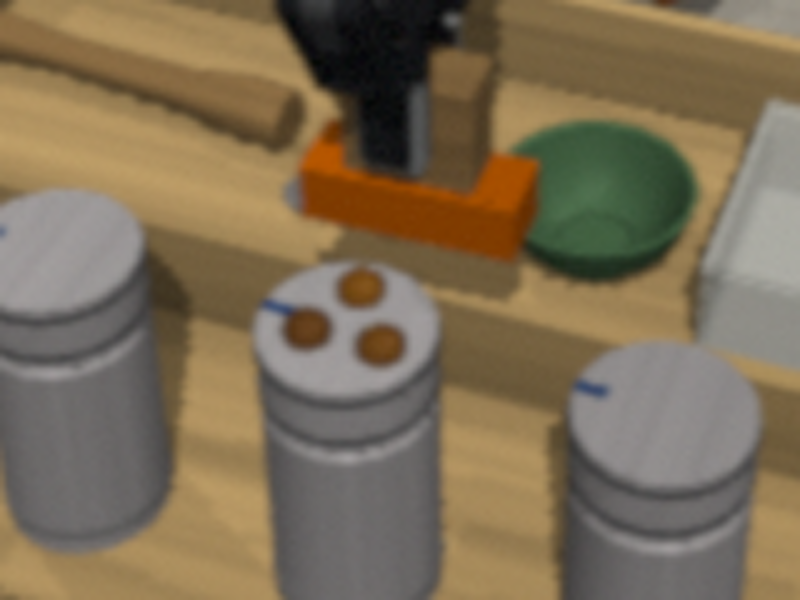

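```bash
python3 - <<'E'
from h import *
st(); f=imaging.grab_frame("side"); s=st(); p=s["tcp_pos"]
r=R.from_quat(s["tool_rot"]).as_matrix()
for z in (-32,-10):
  print(z,[(np.array(proj(f,p+r[:,0]*dx+np.array([0,13,z])))-[170,230])*5 for dx in (-36,36)])
print([(np.array(proj(f,q))-[170,230])*5 for q in ([535,183,121.5],[507,183,121.5],[563,183,121.5],[535,211,121.5])])
E
```

```text
t 7.1 tcp [533.7 130.7 153.9] yaw -1.7 zax [-0.004 -0.    -1.   ] F [ 0.4 -0.5 -0.1] T [ 0.01 -0.03  0.03] gap 21.0 q [  1.  10. 100.   0.  71.  93.]
t 7.15 tcp [534.9 130.5 155.4] yaw -1.7 zax [-0.001 -0.    -1.   ] F [ 0.3  0.2 -1.3] T [-0.02 -0.04  0.02] gap 21.2 q [  1.  10. 100.  -0.  71.  93.]
-32 [array([496.55259748, 254.5529154 ]), array([283.73600172, 205.5373536 ])]
-10 [array([496.84672354, 201.67094278]), array([280.01458338, 153.05603013])]
[array([345.15579345, 319.82638602]), array([433.2556666 , 339.07343989]), array([258.64218756, 300.9258817 ]), array([311.5816013 , 385.96220185])]
```

Request:
play_rows(targets=[{"delta_pos":[0,-0.05,0],"rot":[0,0,0],"gripper":-1},{"delta_pos":[0,-0.1,0],"rot":[0,0,0],"gripper":-1},{"delta_pos":[0,-0.1,0],"rot":[0,0,0],"gripper":-1},{"delta_pos":[0,-0.1,0],"rot":[0,0,0],"gripper":-1},{"delta_pos":[0,-0.1,0],"rot":[0,0,0],"gripper":-1},{"delta_pos":[0,-0.1,0],"rot":[0,0,0],"gripper":-1},{"delta_pos":[0,-0.1,0],"rot":[0,0,0],"gripper":-1},{"delta_pos":[0,-0.1,0],"rot":[0,0,0],"gripper":-1},{"delta_pos":[0,-0.1,0],"rot":[0,0,0],"gripper":-1},{"delta_pos":[0,-0.1,0],"rot":[0,0,0],"gripper":-1},{"delta_pos":[0,-0.1,0],"rot":[0,0,0],"gripper":-1}])

```text
clock: 8.25
tcp_pos: [538.0, 236.4, 155.1]
tool_rot: [1.0, -0.015, -0.0, -0.0]
force: [0.6, -0.8, -2.0]
finger_gap: 21.2
```

Request:
play_rows(targets=[{"delta_pos":[0,-0.05,0],"rot":[0,0,0],"gripper":-1},{"delta_pos":[0,0,0],"rot":[0,0,0],"gripper":-1}])

```text
clock: 8.45
tcp_pos: [538.2, 241.3, 155.3]
tool_rot: [1.0, -0.014, -0.0, -0.0]
force: [-0.1, 0.7, -1.3]
finger_gap: 21.0
```

```bash
python3 - <<'E'
from h import *
st(); f=imaging.grab_frame("side"); a=np.asarray(f["color"])[230:395,150:330]
g=imaging.grab_frame("top"); b=np.asarray(g["color"])[170:335,90:230]
im=np.hstack([a,b]);cv2.imwrite("pics/s4.png",cv2.resize(im[:,:,::-1],None,fx=2.45,fy=2.45,interpolation=2))
E
```

```text
t 8.45 tcp [538.2 241.3 155.3] yaw -1.6 zax [-0.  0. -1.] F [-0.1  0.7 -1.3] T [ 0.05 -0.    0.03] gap 21.0 q [ 12.  15.  93.   0.  72. 104.]
```

View pics/s4.png

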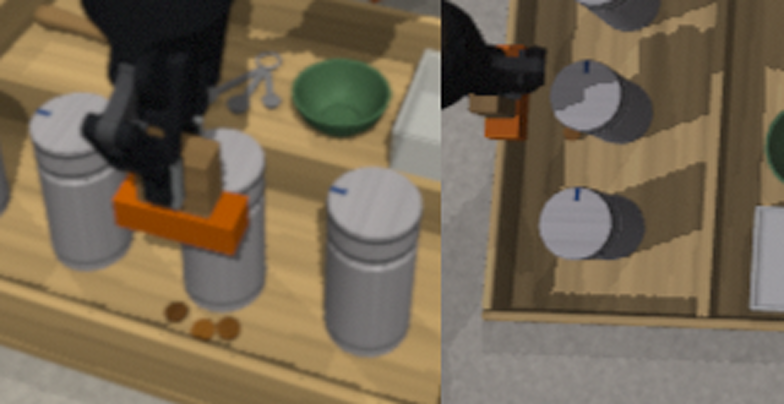

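The scraper wiped all three chips onto the drawer floor (left crop, about (175,312), (203,328) and (228,328)), and the lid is clear. Now I'll take the scraper back to the mat.

Request:
play_rows(targets=[{"delta_pos":[0,0,-0.35],"rot":[0,0,0],"gripper":-1},{"delta_pos":[0,0,-0.35],"rot":[0,0,0],"gripper":-1},{"delta_pos":[-0.03,0.3,0],"rot":[0,0,0],"gripper":-1},{"delta_pos":[-0.03,0.47,0],"rot":[0,0,0],"gripper":-1},{"delta_pos":[-0.03,0.47,0],"rot":[0,0,0],"gripper":-1},{"delta_pos":[-0.03,0.47,0],"rot":[0,0,0],"gripper":-1},{"delta_pos":[-0.03,0.47,0],"rot":[0,0,0],"gripper":-1},{"delta_pos":[-0.03,0.47,0],"rot":[0,0,0],"gripper":-1},{"delta_pos":[-0.03,0.47,0],"rot":[0,0,0],"gripper":-1},{"delta_pos":[-0.03,0.47,0],"rot":[0,0,0],"gripper":-1},{"delta_pos":[-0.03,0.47,0],"rot":[0,0,0],"gripper":-1},{"delta_pos":[-0.03,0.47,0],"rot":[0,0,0],"gripper":-1}])

```text
clock: 9.75
tcp_pos: [494.2, -213.7, 225.5]
tool_rot: [1.0, -0.015, 0.0, 0.0]
force: [1.3, -0.5, -1.2]
finger_gap: 21.4
```

Request:
play_rows(targets=[{"delta_pos":[-0.03,0.47,0],"rot":[0,0,0],"gripper":-1},{"delta_pos":[-0.03,0.3,0],"rot":[0,0,0],"gripper":-1},{"delta_pos":[0,0,0.4],"rot":[0,0,0],"gripper":-1},{"delta_pos":[0,0,0.4],"rot":[0,0,0],"gripper":-1},{"delta_pos":[0,0,0.4],"rot":[0,0,0],"gripper":-1},{"delta_pos":[0,0,0],"rot":[0,0,0],"gripper":-1},{"delta_pos":[0,0,0],"rot":[0,0,0],"gripper":-1}])

```text
clock: 10.45
tcp_pos: [486.5, -288.3, 105.7]
tool_rot: [1.0, -0.015, -0.0, -0.0]
force: [0.2, 0.2, -0.8]
finger_gap: 21.1
```

```bash
python3 - <<'E'
from h import *
st(); f=imaging.grab_frame("side"); ft=imaging.grab_frame("top")
for n,g in (("s",f),("t",ft)):
  for q in ("scraper_center","mat_top"):
    print(n,q,[(np.round(r["centre"]).tolist(),round(float(r["score"]),2),np.round(atz(ray(g,r["centre"]),4 if q[0]=="m" else 75)[:2]).tolist()) for r in nets.place_of(g,q)])
st()
E
```

```text
t 10.45 tcp [ 486.5 -288.3  105.7] yaw -1.7 zax [-0.001  0.    -1.   ] F [ 0.2  0.2 -0.8] T [-0.08 -0.04 -0.01] gap 21.1 q [-43.  15.  99.  -0.  65.  49.]
s scraper_center [([309.0, 217.0], 0.91, [490.0, -117.0]), ([383.0, 201.0], 0.73, [343.0, -231.0]), ([330.0, 166.0], 0.69, [489.0, -361.0])]
s mat_top [([325.0, 196.0], 0.72, [488.0, -325.0])]
t scraper_center [([338.0, 226.0], 0.85, [497.0, -181.0]), ([396.0, 228.0], 0.69, [492.0, -297.0])]
t mat_top [([400.0, 238.0], 0.89, [477.0, -320.0])]
t 10.75 tcp [ 487.8 -289.   107.4] yaw -1.7 zax [ 0.003 -0.002 -1.   ] F [ 0.5  0.1 -0.4] T [0.   0.   0.01] gap 20.9 q [-43.  15.  99.  -0.  65.  49.]
```

Request:
play_rows(targets=[{"delta_pos":[-0.03,0.35,0],"rot":[0,0,0],"gripper":-1},{"delta_pos":[0,0,0.35],"rot":[0,0,0],"gripper":-1},{"delta_pos":[0,0,0.25],"rot":[0,0,0],"gripper":-1},{"delta_pos":[0,0,0.05],"rot":[0,0,0],"gripper":-1},{"delta_pos":[0,0,0.05],"rot":[0,0,0],"gripper":-1},{"delta_pos":[0,0,0],"rot":[0,0,0],"gripper":-1},{"delta_pos":[0,0,0],"rot":[0,0,0],"gripper":-1}])

```text
clock: 11.45
tcp_pos: [483.8, -324.0, 37.0]
tool_rot: [1.0, -0.014, 0.001, 0.001]
force: [-0.4, -0.2, -1.0]
finger_gap: 21.5
```

Request:
play_rows(targets=[{"delta_pos":[0,0,0.01],"rot":[0,0,0],"gripper":-1},{"delta_pos":[0,0,0],"rot":[0,0,0],"gripper":-1},{"delta_pos":[0,0,0],"rot":[0,0,0],"gripper":-0.2},{"delta_pos":[0,0,0],"rot":[0,0,0],"gripper":0.4},{"delta_pos":[0,0,0],"rot":[0,0,0],"gripper":1},{"delta_pos":[0,0,0],"rot":[0,0,0],"gripper":1},{"delta_pos":[0,0,0],"rot":[0,0,0],"gripper":1},{"delta_pos":[0,0,0],"rot":[0,0,0],"gripper":1},{"delta_pos":[0,0,-0.25],"rot":[0,0,0],"gripper":1},{"delta_pos":[0,0,-0.45],"rot":[0,0,0],"gripper":1},{"delta_pos":[0,0,-0.45],"rot":[0,0,0],"gripper":1},{"delta_pos":[0,0,-0.45],"rot":[0,0,0],"gripper":1}])

```text
clock: 12.65
tcp_pos: [482.4, -322.8, 195.9]
tool_rot: [1.0, -0.015, -0.0, -0.0]
force: [1.2, -0.0, -1.0]
finger_gap: 85.2
```

```bash
python3 - <<'E'
from h import *
st(); g=imaging.grab_frame("wrist"); f=imaging.grab_frame("side")
b=np.asarray(f["color"])[150:250,270:430]
cv2.imwrite("pics/s5.png",cv2.resize(np.asarray(b)[:,:,::-1],None,fx=4,fy=4,interpolation=2))
for n,g in (("s",f),("w",g)):
  for q in ("scraper_center","mat_top"):
    print(n,q,[(np.round(r["centre"]).tolist(),round(float(r["score"]),2),np.round(atz(ray(g,r["centre"]),4 if q[0]=="m" else 35)[:2]).tolist()) for r in nets.place_of(g,q)])
E
```

```text
t 12.65 tcp [ 482.4 -322.8  195.9] yaw -1.7 zax [-0.  0. -1.] F [ 1.2 -0.  -1. ] T [ 0.02 -0.03 -0.02] gap 85.2 q [-46.  12.  93.   0.  76.  46.]
s scraper_center [([308.0, 219.0], 0.84, [502.0, -166.0]), ([384.0, 197.0], 0.69, [340.0, -314.0]), ([233.0, 366.0], 0.51, [524.0, 247.0])]
s mat_top [([325.0, 196.0], 0.81, [488.0, -327.0])]
w scraper_center [([290.0, 315.0], 0.94, [348.0, -332.0]), ([140.0, 168.0], 0.69, [507.0, -198.0])]
w mat_top [([284.0, 182.0], 0.7, [483.0, -330.0])]
```

View pics/s5.png

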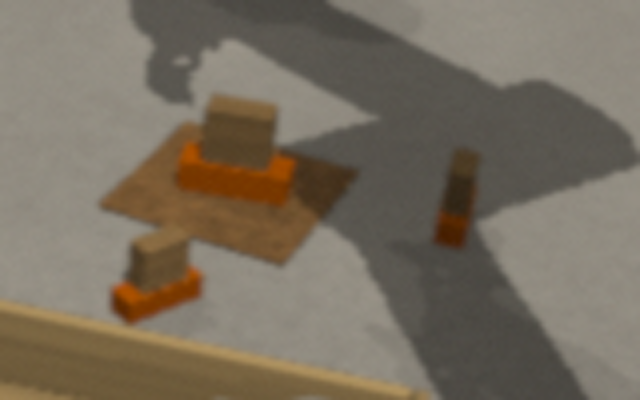

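The scraper stands upright in the middle of the mat, at about (235,150) in the crop. Now I'll move over the lid.

Request:
play_rows(targets=[{"delta_pos":[0.035,-0.3,-0.3],"rot":[0,0,0],"gripper":1},{"delta_pos":[0.035,-0.475,0],"rot":[0,0,0],"gripper":1},{"delta_pos":[0.035,-0.475,0],"rot":[0,0,0],"gripper":1},{"delta_pos":[0.035,-0.475,0],"rot":[0,0,0],"gripper":1},{"delta_pos":[0.035,-0.475,0],"rot":[0,0,0],"gripper":1},{"delta_pos":[0.035,-0.475,0],"rot":[0,0,0],"gripper":1},{"delta_pos":[0.035,-0.475,0],"rot":[0,0,0],"gripper":1},{"delta_pos":[0.035,-0.475,0],"rot":[0,0,0],"gripper":1},{"delta_pos":[0.035,-0.475,0],"rot":[0,0,0],"gripper":1},{"delta_pos":[0.035,-0.475,0],"rot":[0,0,0],"gripper":1},{"delta_pos":[0.035,-0.475,0],"rot":[0,0,0],"gripper":1}])

```text
clock: 14.05
tcp_pos: [534.7, 182.4, 222.1]
tool_rot: [1.0, -0.015, -0.002, 0.0]
force: [0.7, 0.3, -0.4]
finger_gap: 85.6
```

Request:
play_rows(targets=[{"delta_pos":[0,0,0],"rot":[0,0,-0.046],"gripper":1},{"delta_pos":[0,0,0],"rot":[0,0,-0.046],"gripper":1},{"delta_pos":[0,0,0],"rot":[0,0,-0.046],"gripper":1},{"delta_pos":[0,0,0],"rot":[0,0,-0.046],"gripper":1},{"delta_pos":[0,0,0],"rot":[0,0,-0.046],"gripper":1},{"delta_pos":[0,0,0],"rot":[0,0,-0.046],"gripper":1},{"delta_pos":[0,0,0],"rot":[0,0,0],"gripper":1}])

```text
clock: 14.75
tcp_pos: [534.9, 180.4, 222.0]
tool_rot: [0.913, 0.407, -0.002, -0.001]
force: [-0.1, 0.2, -0.1]
finger_gap: 85.2
```

```bash
python3 lk.py w6.png | grep -v -e chip -e scraper; 
```

```text
t 14.75 tcp [534.9 180.4 222. ] yaw 48.0 zax [-0.004 -0.    -1.   ] F [-0.1  0.2 -0.1] T [0.05 0.04 0.01] gap 85.2 q [ 6.  8. 94.  0. 78. 48.]
w lid_center [([273.0, 196.0], 0.84, [534.0, 186.0])]
w canister_shoulder [([275.0, 195.0], 0.22, [535.0, 184.0])]
w canister_b [([206.0, 231.0], 0.75, [434.0, 190.0]), ([433.0, 46.0], 0.75, [735.0, 177.0]), ([350.0, 113.0], 0.73, [635.0, 182.0]), ([274.0, 194.0], 0.28, [520.0, 170.0])]
s lid_center [([240.0, 300.0], 0.8, [538.0, 174.0])]
s canister_shoulder [([240.0, 304.0], 0.96, [536.0, 177.0]), ([291.0, 274.0], 0.67, [478.0, 88.0])]
s canister_b [([134.0, 311.0], 0.8, [743.0, 171.0]), ([300.0, 360.0], 0.78, [434.0, 189.0]), ([189.0, 325.0], 0.72, [635.0, 172.0])]
t lid_center [([152.0, 209.0], 0.79, [535.0, 184.0])]
t canister_shoulder [([150.0, 208.0], 0.58, [538.0, 190.0])]
t canister_b [([171.0, 128.0], 0.91, [730.0, 171.0]), ([159.0, 261.0], 0.86, [437.0, 192.0]), ([171.0, 171.0], 0.72, [631.0, 171.0]), ([152.0, 209.0], 0.53, [549.0, 210.0])]
```

View pics/w6.png

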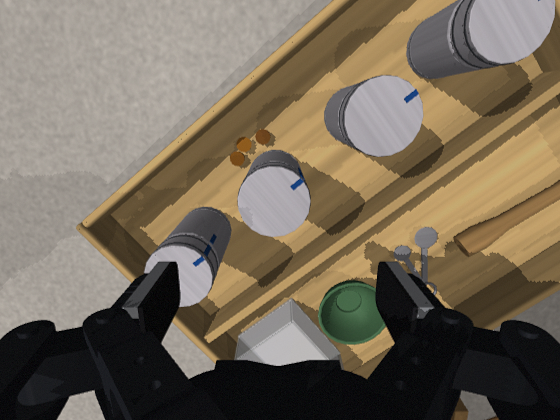

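The wrist view shows the target lid's top circle centred at about (274,200), clear of chips; the chips are on the floor at (237–263, 137–158).

```bash
python3 - <<'E'
from h import *
s=st(); f=imaging.grab_frame("wrist"); fs=imaging.grab_frame("side"); ft=imaging.grab_frame("top")
a=np.asarray(f["color"]).astype(int); hsv=cv2.cvtColor(np.asarray(f["color"]),cv2.COLOR_RGB2HSV)
m=((a.min(2)>140)&(hsv[...,1]<40)).astype(np.uint8); k,l,t,c=cv2.connectedComponentsWithStats(m); i=l[205,268]
cc=max(cv2.findContours((l==i).astype(np.uint8),0,1)[0],key=cv2.contourArea); e=cv2.fitEllipse(cv2.convexHull(cc)); print(e)
for z in (118,121.5): print(z,atz(ray(f,e[0]),z))
print(tri([ray(f,(273,196)),ray(fs,(240,301)),ray(ft,(152,209))]))
print(tri([ray(f,e[0]),ray(fs,(239.6,296.5))]))
r=R.from_quat(s["tool_rot"]).as_matrix(); print(r.T@(atz(ray(f,e[0]),121.5)-s["tcp_pos"]))
E
```

```text
t 15.65 tcp [536.  180.6 224.3] yaw 48.0 zax [ 0.  0. -1.] F [-0.4 -0.1  0.4] T [ 0.02 -0.04 -0.  ] gap 85.5 q [ 6.  8. 94.  0. 78. 48.]
((272.19287109375, 202.033203125), (68.85875701904297, 71.30244445800781), 102.95909118652344)
118 [534.90580285 185.46342625 118.        ]
121.5 [535.58283105 186.12634443 121.5       ]
(array([535.19680214, 183.88262967, 105.37386974]), [2.7, 1.9, 1.0])
(array([534.24939811, 184.93420094, 117.77883247]), [0.8, 0.8])
[  3.84529092  -3.98461252 102.82974952]
```

Request:
play_rows(targets=[{"delta_pos":[0.025,-0.03,0.3],"rot":[0,0,0],"gripper":1},{"delta_pos":[0,0,0.4],"rot":[0,0,0],"gripper":1},{"delta_pos":[0,0,0.35],"rot":[0,0,0],"gripper":1},{"delta_pos":[0,0,0.24],"rot":[0,0,0],"gripper":1},{"delta_pos":[0,0,0],"rot":[0,0,0],"gripper":1},{"delta_pos":[0,0,0],"rot":[0,0,0],"gripper":0.5},{"delta_pos":[0,0,0],"rot":[0,0,0],"gripper":-1},{"delta_pos":[0,0,0],"rot":[0,0,0],"gripper":-1},{"delta_pos":[0,0,0],"rot":[0,0,0],"gripper":-1},{"delta_pos":[0,0,0],"rot":[0,0,0],"gripper":-1}])

```text
clock: 16.8
tcp_pos: [536.7, 185.2, 98.2]
tool_rot: [0.914, 0.407, 0.002, 0.0]
force: [-3.5, 1.3, 5.8]
finger_gap: 54.0
```

```bash
python3 -c "
from h import *
st()"
```

```text
t 16.8 tcp [536.7 185.2  98.2] yaw 48.0 zax [ 0.003  0.001 -1.   ] F [-3.5  1.3  5.8] T [0.27 0.63 0.03] gap 54.0 q [  7.  16. 100.   0.  64.  49.]
```

Request:
play_rows(targets=[{"delta_pos":[0,0,0],"rot":[0,0,-0.011],"gripper":-1},{"delta_pos":[0,0,0],"rot":[0,0,-0.011],"gripper":-1},{"delta_pos":[0,0,0],"rot":[0,0,-0.011],"gripper":-1},{"delta_pos":[0,0,0],"rot":[0,0,-0.011],"gripper":-1},{"delta_pos":[0,0,0],"rot":[0,0,-0.011],"gripper":-1},{"delta_pos":[0,0,0],"rot":[0,0,-0.011],"gripper":-1}])

```text
clock: 17.4
tcp_pos: [537.0, 186.1, 98.2]
tool_rot: [0.866, 0.5, 0.003, -0.0]
force: [-1.4, 5.0, 4.3]
finger_gap: 53.7
```

```bash
python3 -c "
from h import *
st()"
```

```text
t 17.4 tcp [537.  186.1  98.2] yaw 59.9 zax [ 0.004  0.003 -1.   ] F [-1.4  5.   4.3] T [ 0.86  0.38 -0.12] gap 53.7 q [  7.  16. 100.   0.  64.  37.]
```

Request:
play_rows(targets=[{"delta_pos":[0,0,0],"rot":[0,0,-0.015],"gripper":-1},{"delta_pos":[0,0,0],"rot":[0,0,-0.015],"gripper":-1},{"delta_pos":[0,0,0],"rot":[0,0,-0.015],"gripper":-1},{"delta_pos":[0,0,0],"rot":[0,0,-0.015],"gripper":-1}])

```text
clock: 17.8
tcp_pos: [536.8, 186.2, 98.2]
tool_rot: [0.815, 0.579, 0.003, -0.0]
force: [-2.0, 4.9, 4.3]
finger_gap: 53.9
```

```bash
python3 -c "
from h import *
st()
f=imaging.grab_frame('side'); a=np.asarray(f['color'])[250:350,130:330]
cv2.imwrite('pics/s7.png',cv2.resize(a[:,:,::-1],None,fx=4,fy=4,interpolation=2))"
```

```text
t 17.8 tcp [536.8 186.2  98.2] yaw 70.8 zax [ 0.004  0.003 -1.   ] F [-2.   4.9  4.3] T [ 0.83  0.35 -0.11] gap 53.9 q [  7.  16. 100.   0.  64.  26.]
```

View pics/s7.png

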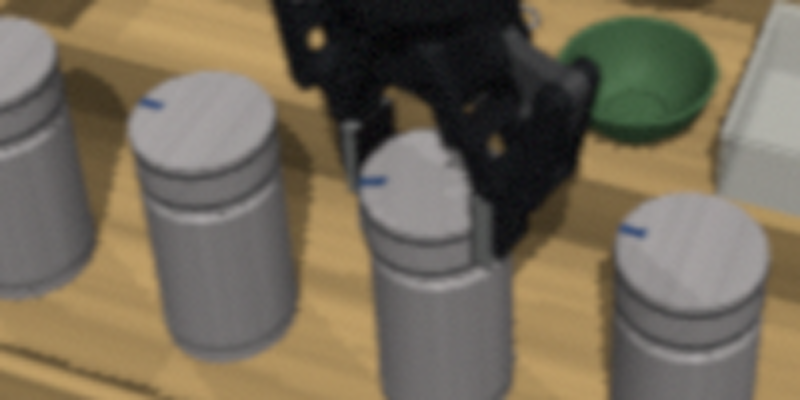

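The lid's tick has turned about 20° counter-clockwise with almost no torque (−0.1 N·m), so this is the loosening direction (right-hand thread). I'll continue to 63° in total.

Request:
play_rows(targets=[{"delta_pos":[0,0,0],"rot":[0,0,-0.0223],"gripper":-1},{"delta_pos":[0,0,0],"rot":[0,0,-0.0223],"gripper":-1},{"delta_pos":[0,0,0],"rot":[0,0,-0.0223],"gripper":-1},{"delta_pos":[0,0,0],"rot":[0,0,-0.0223],"gripper":-1},{"delta_pos":[0,0,0],"rot":[0,0,-0.0223],"gripper":-1},{"delta_pos":[0,0,0],"rot":[0,0,-0.0223],"gripper":-1},{"delta_pos":[0,0,0],"rot":[0,0,-0.0223],"gripper":-1},{"delta_pos":[0,0,0],"rot":[0,0,-0.0223],"gripper":-1},{"delta_pos":[0,0,0],"rot":[0,0,-0.0223],"gripper":-1},{"delta_pos":[0,0,0],"rot":[0,0,-0.0223],"gripper":-1},{"delta_pos":[0,0,0],"rot":[0,0,0],"gripper":-1}])

```text
clock: 18.95
tcp_pos: [536.3, 186.2, 98.2]
tool_rot: [0.567, 0.824, 0.002, 0.0]
force: [-3.9, 5.8, 6.1]
finger_gap: 53.7
```

```bash
python3 -c "
from h import *
st()"
```

```text
t 18.95 tcp [536.3 186.2  98.2] yaw 110.9 zax [ 0.003  0.003 -1.   ] F [-3.9  5.8  6.1] T [ 0.74  0.8  -0.09] gap 53.7 q [  7.  16. 100.   0.  64. -14.]
```

Turned 63°, still nearly torque-free. I'll lift gently first.

Request:
play_rows(targets=[{"delta_pos":[0,0,-0.04],"rot":[0,0,0],"gripper":-1},{"delta_pos":[0,0,-0.05],"rot":[0,0,0],"gripper":-1},{"delta_pos":[0,0,-0.05],"rot":[0,0,0],"gripper":-1},{"delta_pos":[0,0,0],"rot":[0,0,0],"gripper":-1}])

```text
clock: 19.35
tcp_pos: [535.2, 184.7, 110.1]
tool_rot: [0.568, 0.823, 0.0, -0.0]
force: [-5.9, 3.2, 2.2]
finger_gap: 53.7
```

Request:
play_rows(targets=[{"delta_pos":[0,0,-0.06],"rot":[0,0,0],"gripper":-1},{"delta_pos":[0,0,-0.06],"rot":[0,0,0],"gripper":-1},{"delta_pos":[0,0,-0.06],"rot":[0,0,0],"gripper":-1},{"delta_pos":[0,0,-0.06],"rot":[0,0,0],"gripper":-1},{"delta_pos":[0,0,-0.08],"rot":[0,0,0],"gripper":-1},{"delta_pos":[0,0,-0.08],"rot":[0,0,0],"gripper":-1},{"delta_pos":[0,0,-0.08],"rot":[0,0,0],"gripper":-1},{"delta_pos":[0,0,-0.04],"rot":[0,0,0],"gripper":-1},{"delta_pos":[0,0,0],"rot":[0,0,0],"gripper":-1},{"delta_pos":[0,0,0],"rot":[0,0,0],"gripper":-1},{"delta_pos":[0,0,0],"rot":[0,0,0],"gripper":-1}])

```text
clock: 20.45
tcp_pos: [535.1, 184.4, 160.8]
tool_rot: [0.568, 0.823, -0.0, -0.0]
force: [-0.3, -0.3, -0.4]
finger_gap: 53.5
```

```bash
python3 - <<'E'
from h import *
st(); f=imaging.grab_frame("side"); save(f,"s8.png"); g=imaging.grab_frame("top")
for q in ("lid_center","canister_shoulder"):
  A=nets.place_of(f,q);B=nets.place_of(g,q);print(q,[(r["centre"],r["score"]) for r in A],[(r["centre"],r["score"]) for r in B])
  if A and B: print(tri([ray(f,A[0]["centre"]),ray(g,B[0]["centre"])]))
E
```

```text
t 20.45 tcp [535.1 184.4 160.8] yaw 110.8 zax [-0.001 -0.    -1.   ] F [-0.3 -0.3 -0.4] T [-0.03 -0.02 -0.02] gap 53.5 q [  7.  11.  97.  -0.  72. -14.]
lid_center [([238.7, 269.8], 0.83)] [([142.1, 205.0], 0.64)]
(array([533.5270598 , 182.73674296, 170.10881621]), [0.2, 0.2])
canister_shoulder [([238.6, 302.0], 0.87), ([298.9, 359.0], 0.49)] [([148.6, 208.4], 0.73), ([403.9, 234.8], 0.17)]
(array([535.05070245, 188.071576  , 109.62537149]), [0.7, 0.7])
```

View pics/s8.png

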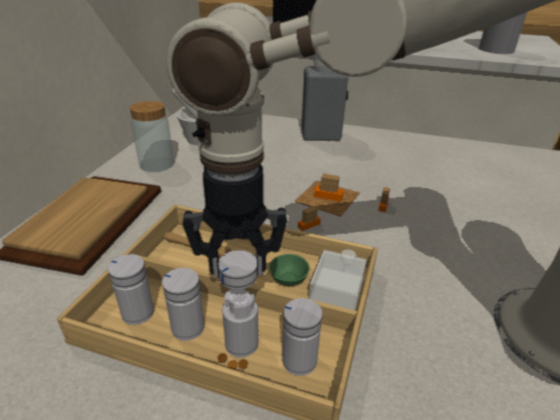

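The side view shows the lid in the gripper at (239,270), level above the bare neck at (240,298). The chips are on the drawer floor at about (232,362), and the scraper is upright on the mat at (329,188).

```bash
python3 -c "
from h import *
print(order.hand_in()); st()"
```

```text
the job is handed in; nothing more can be done
None
the job is handed in; nothing more can be done
```

The job is done and handed in. The verdict is not reported, so these are my own checks from just before hand-in, at 20.5 s of the 58 s allowed.

- **Wiping:** I wiped all three bits of nutshell off the lid with the scraper in one pass. They lie on the drawer floor. No image or force reading showed the gripper touching them.
- **Scraper:** it stands upright and released near the middle of the mat, going by the side view after release and again in the last picture.
- **Thread:** the first direction I tried, counter-clockwise (right-hand thread), loosened the lid. It turned 63° with only about 0.1 N·m of torque, and the blue tick turned with it. I therefore never had to try the other way.
- **Lid:** the arm rose about 63 mm with the lid in the grip (finger opening 53.5 mm). The lid is level and sits within about 5 mm of the canister's axis. The picture shows the bare neck underneath.
- **Other things:** the bowl and acrylic box look untouched in the last picture, but I did not measure them. The spoons and muddler were partly hidden there.

One disagreement: the lid and shoulder heights from the top and side cameras were off from the text by up to about 15 mm. The lid came out at 103–105 mm against 108.5 mm, and the shoulder at 110 mm against 94 mm. I relied on the chip heights (about 124 mm) and the text for the lid top, and nothing during the wipe or the grasp contradicted them.

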